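Pack a compass in a spring-lid presentation case

TASK

Pack the brass pocket compass for a customer: press the brass button on the front of the dark wooden presentation case to release its sprung lid, and steady the lid as it comes up so that it does not fly open. Lay the compass flat in the round bed of the blue lining without dropping it, then close the lid until the catch clicks and holds it shut. Leave the other things on the table where they are.

Things in the scene. Friction and masses are not known exactly. Their poses are not given: they have to be found in the camera images.
- case: dark wooden presentation case that does not shift; origin on the table, x axis to the back (hinge side), y to the left seen from the front. It spans x -82 to +58, y -66 to +66, z 0 to 44 mm. The front strip of its top (x below -49 mm) is fixed and carries the button; behind it lies the lid. Tray under the lid: x -34 to +53, y -61 to +61 mm, blue floor at z 22 mm, walls up to z 38 mm
- button_top (a point): top of the round brass push button, 18 mm across, at x = -70, y = 0, z = 52 mm in the case frame while out; it stands 8 mm proud of the front strip and is pressed straight down; fully in, its top is 3 mm above the level of the lid's top face
- catch_button (a joint): travel of the push button, m: 0 out, 0.005 fully in. A spring resists it with 2 N at the start and 4.5 N fully in; the catch lets go of the lid at about 0.003 to 0.004. The button springs back by itself; if the lid is still below about 0.04 rad when the button comes out, the catch takes it again
- case_lid (a joint): lid angle, rad: 0 shut (held by the catch: up to 0.008), 1.85 fully open, leaning back. A spring (about 1.4 N at the front edge when shut, less as it opens) drives it open and holds it open: let go near shut it flies up at 10 rad/s, past 0.8 rad it swings up harmlessly. To shut, push it down to 0: over the last 0.1 rad it pushes the catch aside (about 7 N at the front edge), then it is held
- case_hinge (a point): middle of the hinge line, along the case's y axis at x +56, z 44 mm in the case frame, level with the shut lid's top face. The lid is a flat board 104 mm from hinge to front edge, 132 mm wide, 6 mm thick; a striker 12 mm wide stands 12 mm down from its underside at the middle of the front edge
- lid_front (a point): middle of the lid's front edge, on its top face, 104 mm from the hinge line
- case_bed (a point): centre of the floor of the round bed in the blue lining: 66 mm across, 7 mm deep, floor at height 15 mm, at x = +9.5, y = 0 mm in the case frame
- compass: round brass pocket compass, shut (its own lid is fixed), about 54 mm across with a small thumb tab that reaches 30 mm from the centre along its -x axis, 16 mm high, 70 g; the origin is at the centre of its underside, z up; any yaw is right in the bed
- tag_pad: small writing pad 86 x 55 x 12 mm, a bystander; origin at the centre of its underside
- jar_pink: candle jar with a pink lid, 68 mm across, 102 mm high, a bystander; origin at the centre of its underside
- jar_grey: candle jar with a grey lid, 68 mm across, 102 mm high, a bystander; origin at the centre of its underside
- coffin_box: small red six-sided wooden box 72 x 135 x 44 mm, a bystander; origin at the centre of its underside

How it is judged:
On the way, in this order (a step that is already met when the one before it is completed fails the run):
1. the lid has been released and stands open (value of joint case_lid above 1.5 rad), for 0.2 s.
2. the compass lies flat in its bed, let go, with the lid open (horizontal distance between compass and case_bed below 0.009 m and z of compass in the frame of case_bed below 0.003 m and angle between compass's own z axis and vertical below 0.1 rad and contact force between the fingers and compass below 0.1 N and value of joint case_lid above 1 rad), for 0.2 s.
At the end, for the whole second after the job is handed in: the lid is shut and held by the catch (within 0.015 rad) with the button out again (within 1.5 mm), and the compass lies at rest, flat and right way up, in the round bed (within 9 mm of its centre, no more than 3 mm above its floor) (value of joint case_lid below 0.015 rad and value of joint catch_button below 0.0015 m and horizontal distance between compass and case_bed below 0.009 m and z of compass in the frame of case_bed below 0.003 m and angle between compass's own z axis and vertical below 0.1 rad and linear speed of compass below 0.02 m/s); the robot touches nothing.
It fails at once if the lid flies open (faster than 8 rad/s) (velocity of joint case_lid above 8 rad/s).
It fails at once if the compass is dropped (falls freely faster than 0.6 m/s) (linear speed of compass above 0.6 m/s and contact force between anything else and compass below 0.02 N).
It fails at once if a bystander is pushed more than 3 cm (distance of any of tag_pad, jar_pink, jar_grey, coffin_box from where it was at the start of the episode above 0.03 m).
It also fails if it takes over 72 s, if anything falls off the work surface, if the arm or the gripper's body presses on something with over 40 N, if the wrist force passes 120 N, or if a joint passes its speed limit or range.

ROBOT

A 6-joint arm with a two-finger parallel gripper is mounted at the origin on a cart in front of the work surface, level with it; the furniture and walls round the work are solid. World frame = base frame: x ahead of the robot, y to its left, z up, the work surface at z = 0. Lengths are in m, angles in rad, forces in N, time in s.
With the tool pointing down it reaches from about 0.375 to 0.9 m from the base axis. Payload 3.1 kg.
Tool frame: the origin (TCP) lies on the centre line of the jaws, within the pads' length; the fingertips stand 11 mm ahead of it and the grasp point (between the pads) lies 8 mm behind it; z points along the fingers, y is the line along which they close (so a half turn about z gives the same grasp; the last joint's range is limited). The gripper opens to 87 mm and grips with 3 to 60 N. Pads are 19 mm wide; open, the fingers measure 117 mm over their backs; the gripper's body (75 mm by 190 mm) begins 51 mm behind the grasp point.
Start: joints at [0.925, 0.527, 1.433, -0, 1.181, -0.178], TCP at [0.281, 0.558, 0.234] pointing down, gripper open.
Joint ranges: [-3.08, 3.08], [-0.75, 2.2], [0.22, 2.44], [-1.43, 4.57], [0, 2.65], [-2.85, 2.85]. Speed limits (rad/s): [2.79, 2.79, 3.14, 3.14, 3.14, 3.14].

INTERFACE

Orientations are given as a unit quaternion [x, y, z, w].
In Python, from bench import robot gives the robot as it stands.
- The arm moves only by the shell command python3 -m handwheel 'ROWS' [OPENING] [FORCE]. ROWS is JSON, a list of rows, each a list of 6 numbers: the shift along the tool's x, y, z in mm, then the turn, a rotation vector about the tool's x, y, z in rad. In form: [[tx, ty, tz, ax, ay, az], ...]. A call has 1 to 12 rows; each row shifts and turns the commanded pose from where the row before left it, along the tool's axes as they then stand; what a row does not reach is not made up. A row lasts 1/12 s, in which the tool goes at most 41.7 mm and 7.16 degrees, less where a joint would pass 70% of its speed; a pose out of reach is approached as far as the arm can. A call with a gripper value outside its range is refused whole. OPENING is the opening, from -1 (shut) to 1 (fully open), set as the call begins (- or left out, the last holds). The fingers move at their own pace and stop on an object; FORCE is the grip in N (left out, the last holds). Time passes only in rows, so rows that do not move let the fingers close. It gives the time, the measured TCP pose, the force, the opening and the grip force at its end, in the units of the state.
- robot.state(): the state, without advancing time (a new reading comes with each control period).
- robot.camera(name): name is "scene" or "side" or "wrist"; returns the picture (384x512x3 uint8, blue, green, red); there is no depth.
- robot.camera_info(name): a dict with "mtx" (3x3 intrinsics, pixels), "cam_to_world" (4x4, takes a point from camera to world coordinates); the wrist camera has in their place "T_tool_cam" (4x4, takes a point from camera to tool coordinates, whose origin is the TCP and whose axes are the flange's). Camera axes: x right, y up, looking along -z (the intrinsics and any distortion apply to the point x, -y, -z); pixel columns grow to the right and rows downward; lengths in m; the calibration is good to about 2 mm. A picture is of the moment at which its call begins: read the wrist's pose just before it. camera_info takes no time and is no camera call.
- robot.finish_job(): hands the job in; it is judged then, once.
The state is a dict: "time_s": time; "q": joint angles; "dq": joint speeds; "tau": joint torques, N m; "ee_pos": TCP position; "tcp_rot": TCP orientation; "force": force on the tool from outside, world axes, zero at the start; "torque": the same for the moment, N m; "width": finger opening in m; "grip_force": force on a finger pad.
Only numpy, scipy, OpenCV 4.12 (cv2) and the standard library are available. Lean on these libraries where they do the work, as an engineer would, in place of code of your own. Each camera call takes 0.05 s, during which the arm holds its last target. There are 200 camera calls.

## Working session

There is one attempt and no reset: what is moved stays moved. The work goes in short steps, Python scripts to look and compute and a shell command to move; the robot and the scene stay as the last step left them, time stands still between calls to the robot, and variables do not carry over. Pictures are saved under pics/ and viewed, at most 10 in all, crops included, and the job is handed in when it is done.

```bash
mkdir -p pics; cat > h.py <<'E'
import numpy as np,cv2
from bench import robot
from scipy.spatial.transform import Rotation as R
def cam(n):
    s=robot.state(); i=robot.camera_info(n); im=robot.camera(n)
    if n=='wrist':
        T=np.eye(4);T[:3,:3]=R.from_quat(s['tcp_rot']).as_matrix();T[:3,3]=s['ee_pos'];C=T@np.array(i['T_tool_cam'])
    else: C=np.array(i['cam_to_world'])
    return im,np.array(i['mtx']),C,i
def ray(K,C,uv,dist=None):
    p=cv2.undistortPoints(np.array([[uv]],float),K,dist)[0,0]
    return C[:3,3],C[:3,:3]@np.array([p[0],-p[1],-1])
def plane(K,C,uv,z,dist=None):
    o,d=ray(K,C,uv,dist); return o+d*(z-o[2])/d[2]
E
python3 - <<'E'
from h import *
ims=[]
for n in('scene','side','wrist'):
    im,K,C,i=cam(n); print(n,i.keys(),K.round(1).tolist(),C.round(3).tolist(),[v for k,v in i.items() if 'dist' in k]); cv2.imwrite(f'pics/{n}0.png',im)
    np.savez(f'pics/{n}0.npz',im=im,K=K,C=C)
print(robot.state())
E
```

```text
scene dict_keys(['mtx', 'cam_to_world']) [[347.2, 0.0, 260.3], [0.0, 347.2, 194.9], [0.0, 0.0, 1.0]] [[0.888, 0.303, -0.347, 0.221], [-0.461, 0.568, -0.682, -0.894], [-0.009, 0.765, 0.644, 0.709], [0.0, 0.0, 0.0, 1.0]] []
side dict_keys(['mtx', 'cam_to_world']) [[419.8, 0.0, 255.2], [0.0, 419.8, 194.2], [0.0, 0.0, 1.0]] [[0.988, 0.106, -0.115, 0.415], [-0.155, 0.582, -0.798, -1.19], [-0.018, 0.807, 0.591, 0.804], [0.0, 0.0, 0.0, 1.0]] []
wrist dict_keys(['mtx', 'T_tool_cam']) [[319.9, 0.0, 254.5], [0.0, 319.9, 189.5], [0.0, 0.0, 1.0]] [[0.449, -0.86, -0.244, 0.214], [0.894, 0.431, 0.125, 0.591], [-0.002, -0.274, 0.962, 0.384], [0.0, 0.0, 0.0, 1.0]] []
{'time_s': 0.15, 'q': array([ 9.25505954e-01,  5.28247927e-01,  1.43357508e+00, -1.78495317e-05,
        1.18137677e+00, -1.78544724e-01]), 'dq': array([-0.00072713, -0.00223953, -0.00458719, -0.00076115, -0.00152675,
       -0.00222591]), 'tau': array([ 3.59546375e-04, -4.40430808e+01, -1.76843405e+01,  6.33426919e-02,
        5.53193036e-02, -9.64617220e-05]), 'ee_pos': array([0.28092446, 0.55772493, 0.23280976]), 'tcp_rot': array([ 2.31256849e-01,  9.72892401e-01, -7.39656029e-04, -3.14158001e-04]), 'force': array([ 0.73914126, -0.30216042, -0.11481931]), 'torque': array([ 0.03579526, -0.01136517, -0.0275889 ]), 'grip_force': 0.0, 'width': 0.08708197713190229}
```

View pics/scene0.png

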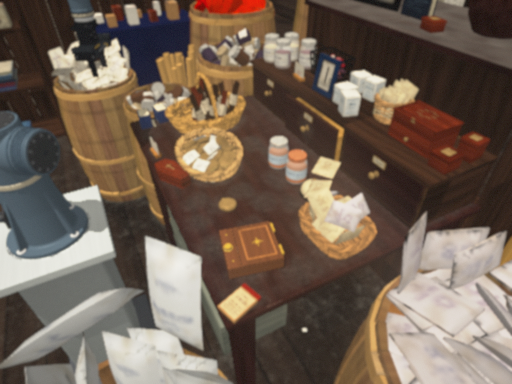

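View pics/side0.png

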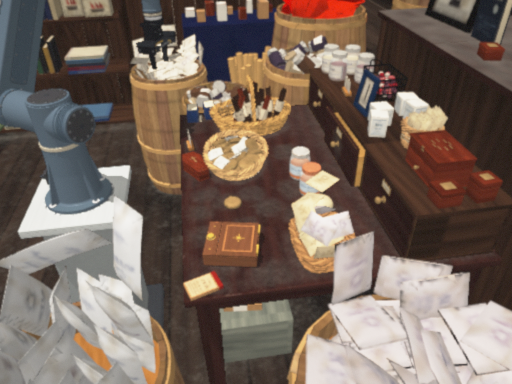

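Scene view: the case is at about (252,248), its button on the left side at about (228,246), the compass at (228,204), the pad at (239,302), the jars at (278,150) and (297,165), and the coffin box at (172,172). The side view agrees (case at (232,243), compass at (232,202)). Next I'll enlarge the case and cast rays.

```bash
python3 - <<'E'
from h import *
crops=[]
for n,(x,y) in (('scene',(200,185)),('side',(185,185))):
    d=np.load(f'pics/{n}0.npz'); im=d['im'][y:y+100,x:x+95]
    crops.append(cv2.resize(im,None,fx=4,fy=5.0,interpolation=cv2.INTER_CUBIC) if 0 else cv2.resize(im,None,fx=4.2,fy=4.2,interpolation=cv2.INTER_CUBIC))
cv2.imwrite('pics/crop.png',np.hstack(crops))
for n,c,b in(('scene',(228,204),(228,246)),('side',(232,202),(213,230))):
    d=np.load(f'pics/{n}0.npz')
    print(n,plane(d['K'],d['C'],c,.016),plane(d['K'],d['C'],b,.052))
E
```

```text
scene [ 0.48926268 -0.1519397   0.016     ] [ 0.41230274 -0.33646874  0.052     ]
side [ 0.49138355 -0.15380324  0.016     ] [ 0.42295892 -0.3171562   0.052     ]
```

View pics/crop.png

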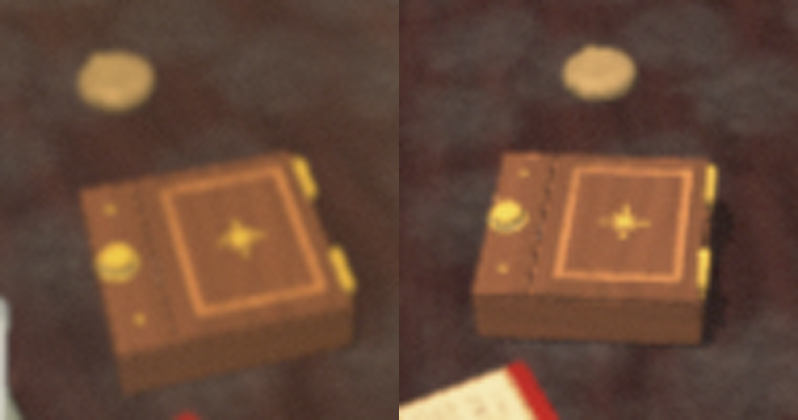

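The crop shows the button on the case's left end (near the robot), hinges on the right end, and the compass beyond the case's upper (+y) side.

```bash
python3 - <<'E'
from h import *
P={'scene':[(82,190),(290,152),(354,315),(118,350),(117,254),(116,78)],'side':[(106,153),(314,158),(303,293),(74,292),(109,210),(200,70)]}
o={'scene':(200,185),'side':(185,185)}
zs=[.044]*4+[.052,.016]
for n in P:
    d=np.load(f'pics/{n}0.npz')
    q=np.array([plane(d['K'],d['C'],(u/4.2+o[n][0],v/4.2+o[n][1]),z) for (u,v),z in zip(P[n],zs)])
    print(n,q.round(4).tolist())
    # fit case frame
    m=np.array([[-82,66],[58,66],[58,-66],[-82,-66],[-70,0]])/1e3; w=q[:5,:2]
    mc,wc=m.mean(0),w.mean(0); H=(m-mc).T@(w-wc); a=np.arctan2(H[0,1]-H[1,0],H[0,0]+H[1,1])
    r=np.array([[np.cos(a),-np.sin(a)],[np.sin(a),np.cos(a)]]); t=wc-r@mc
    print('yaw',a,'t',t,'res mm',((m@r.T+t-w)*1e3).round(1).tolist())
E
```

```text
scene [[0.4167, -0.2681, 0.044], [0.5494, -0.2997, 0.044], [0.5179, -0.4352, 0.044], [0.3869, -0.3945, 0.044], [0.4127, -0.3347, 0.052], [0.489, -0.1496, 0.016]]
yaw -0.25035766898825795 t [ 0.47956241 -0.35230037] res mm [[-0.2, 0.1], [2.7, -3.0], [1.6, 4.6], [-3.1, -1.4], [-0.9, -0.3]]
side [[0.4181, -0.2698, 0.044], [0.5548, -0.2994, 0.044], [0.5274, -0.4239, 0.044], [0.3896, -0.3988, 0.044], [0.416, -0.3366, 0.052], [0.4935, -0.1524, 0.016]]
yaw -0.20591665105023793 t [ 0.48426203 -0.35051807] res mm [[-0.6, 0.6], [-0.3, 1.7], [0.2, -3.1], [0.9, 0.5], [-0.3, 0.4]]
```

```bash
python3 -m handwheel '[[-27.5,-28.8,0,0,0,0],[-27.5,-28.8,0,0,0,0],[-27.5,-28.8,0,0,0,0],[-27.5,-28.8,0,0,0,0],[-27.5,-28.8,0,0,0,0],[-27.5,-28.8,0,0,0,0],[-27.5,-28.8,0,0,0,0],[-27.5,-28.8,0,0,0,0],[-27.5,-28.8,0,0,0,0],[-27.5,-28.8,0,0,0,0],[-27.5,-28.8,0,0,0,0],[-27.5,-28.8,0,0,0,0]]' 0.38
python3 -m handwheel '[[-18.9,-31.9,0,0,0,0],[-18.9,-31.9,0,0,0,0],[-18.9,-31.9,0,0,0,0],[-18.9,-31.9,0,0,0,0],[-18.9,-31.9,0,0,0,0],[-18.9,-31.9,0,0,0,0],[-18.9,-31.9,0,0,0,0],[-18.9,-31.9,0,0,0,0],[-18.9,-31.9,0,0,0,0],[-18.9,-31.9,0,0,0,0],[-18.9,-31.9,0,0,0,0],[-18.9,-31.9,0,0,0,0]]'
python3 -m handwheel '[[0,0,0,0,0,0.1208],[0,0,0,0,0,0.1208],[0,0,0,0,0,0.1208],[0,0,0,0,0,0.1208],[0,0,0,0,0,0.1208],[0,0,0,0,0,0.1208],[0,0,0,0,0,0.1208],[0,0,0,0,0,0.1208],[0,0,0,0,0,0.1208],[0,0,0,0,0,0.1208],[0,0,0,0,0,0.1208],[0,0,0,0,0,0]]'
python3 - <<'E'
from h import *
im,K,C,i=cam('wrist'); cv2.imwrite('pics/w1.png',im); np.savez('pics/w1.npz',im=im,K=K,C=C); print(np.array(i['T_tool_cam']).round(3).tolist())
E
```

```text
time_s: 1.15
ee_pos: [0.4204, 0.0991, 0.2336]
tcp_rot: [0.231, 0.973, 0.0, 0.0]
force: [0.8, 0.9, 0.2]
width: 0.0604
grip_force: 0.0
time_s: 2.15
ee_pos: [0.4502, -0.3447, 0.2333]
tcp_rot: [0.232, 0.973, 0.0, -0.0]
force: [0.1, -0.0, 1.4]
width: 0.0601
grip_force: 0.0
time_s: 3.15
ee_pos: [0.4505, -0.3427, 0.2333]
tcp_rot: [0.783, 0.623, -0.0, -0.0]
force: [-0.2, -0.7, 0.3]
width: 0.0601
grip_force: 0.0
[[0.001, 0.962, 0.274, 0.075], [1.0, -0.001, -0.001, -0.0], [-0.0, 0.274, -0.962, -0.151], [0.0, 0.0, 0.0, 1.0]]
```

View pics/w1.png

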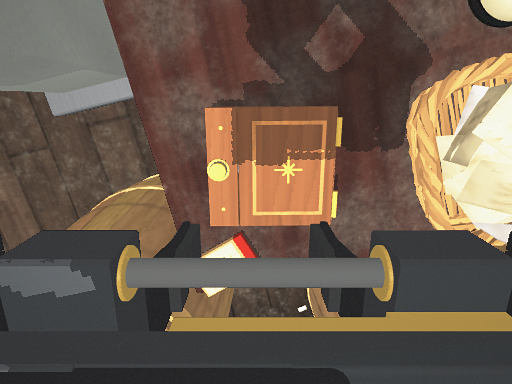

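Wrist view: the case is square to the image, with top corners near (206,107), (338,107), (334,226) and (210,226), the button at (218,170) and the star at (288,170). The pad is under the gripper at (225,262) and the compass is out of view.

```bash
python3 - <<'E'
from h import *
d=np.load('pics/w1.npz');K,C=d['K'],d['C']
f=lambda uv,z:plane(K,C,uv,z)
b=f((218,170),.052);s=f((288,170),.044)
q=[f(c,.044) for c in((206,107),(338,107),(334,226),(210,226))]
print('button',b,'star',s,np.round(q,4).tolist())
e=lambda a,b:np.arctan2(*(b-a)[[1,0]])
print('yaws',e(q[0],q[1]),e(q[3],q[2]),e(b,s), [np.linalg.norm(q[i]-q[(i+1)%4]) for i in range(4)],np.mean(q,0), R.from_quat(__import__('bench').robot.state()['tcp_rot']).as_matrix()[:,1])
E
```

```text
button [ 0.41313214 -0.33245651  0.052     ] star [ 0.48607408 -0.3510001   0.044     ] [[0.4166, -0.2669, 0.044], [0.5493, -0.2974, 0.044], [0.5245, -0.427, 0.044], [0.3863, -0.3953, 0.044]]
yaws -0.22563953741978965 -0.22555509534970228 -0.24895020352781838 [np.float64(0.13614622592953396), np.float64(0.1319725072430327), np.float64(0.14188526867663998), np.float64(0.13189881015021868)] [ 0.46919733 -0.34665415  0.044     ] [ 9.75420349e-01 -2.20351593e-01 -5.64137220e-04]
```

```bash
python3 -m handwheel '[[0,-1,30,0,0,0],[0,0,30,0,0,0],[0,0,30,0,0,0],[0,0,30,0,0,0],[0,0,20,0,0,0],[0,0,15,0,0,0],[0,0,8,0,0,0],[0,0,3,0,0,0],[0,0,0,0,0,0],[0,0,0,0,0,0]]'
python3 -m handwheel '[[0,0,2,0,0,0],[0,0,1,0,0,0],[0,0,1,0,0,0],[0,0,0,0,0,0],[0,0,0,0,0,0]]'
```

```text
time_s: 4.03
ee_pos: [0.4502, -0.3432, 0.0683]
tcp_rot: [0.782, 0.624, 0.0, 0.001]
force: [-0.5, -0.4, -0.7]
width: 0.0599
grip_force: 0.0
time_s: 4.45
ee_pos: [0.4498, -0.3428, 0.0638]
tcp_rot: [0.782, 0.623, 0.0, 0.0]
force: [0.2, 0.4, -0.7]
width: 0.0599
grip_force: 0.0
```

```bash
python3 -m handwheel '[[0,0,1,0,0,0],[0,0,1,0,0,0],[0,0,1,0,0,0],[0,0,0,0,0,0]]'; python3 -m handwheel '[[0,0,1,0,0,0],[0,0,0.8,0,0,0],[0,0,0,0,0,0],[0,0,0,0,0,0]]'; python3 - <<'E'
from h import *
im,K,C,i=cam('wrist'); cv2.imwrite('pics/w2.png',im[60:330,100:420])
s=robot.state();print(s['force'],s['torque'],s['ee_pos'])
E
```

```text
time_s: 4.78
ee_pos: [0.4498, -0.3429, 0.0606]
tcp_rot: [0.782, 0.623, 0.0, 0.0]
force: [-0.0, 0.2, 2.5]
width: 0.0596
grip_force: 1.2
time_s: 5.12
ee_pos: [0.4498, -0.3428, 0.0592]
tcp_rot: [0.782, 0.623, 0.0, 0.0]
force: [0.1, 0.6, 6.2]
width: 0.0601
grip_force: 3.2
[-0.16657391  0.41826596  6.91033688] [ 0.02721873  0.21886022 -0.06355261] [ 0.44981407 -0.34283831  0.05922297]
```

View pics/w2.png

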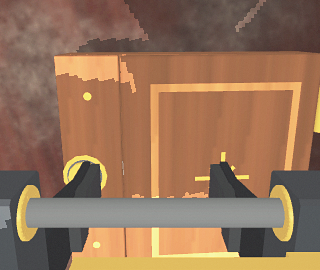

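The finger is on the button at (85,165 in the crop) and the other tip is on the lid near the star. The 6.5 N exceeds the button spring alone, so the lid has been released and is pushing on the second finger. I'll raise slowly.

```bash
python3 -m handwheel '[[0,0,-1,0,0,0],[0,0,-1,0,0,0],[0,0,-1.5,0,0,0],[0,0,-1.5,0,0,0],[0,0,-2,0,0,0],[0,0,-2,0,0,0],[0,0,-2,0,0,0],[0,0,-2,0,0,0],[0,0,-2,0,0,0],[0,0,0,0,0,0],[0,0,0,0,0,0]]'; python3 - <<'E'
from h import *
im,K,C,i=cam('wrist'); a=im
b,K,C,i=cam('scene')
cv2.imwrite('pics/w3.png',np.hstack([a[60:360,100:420],cv2.resize(b[200:300,190:310],(360,300))]))
E
```

```text
time_s: 6.08
ee_pos: [0.4498, -0.343, 0.0739]
tcp_rot: [0.782, 0.623, -0.0, 0.0]
force: [2.4, -1.4, 1.8]
width: 0.0598
grip_force: 1.0
```

View pics/w3.png

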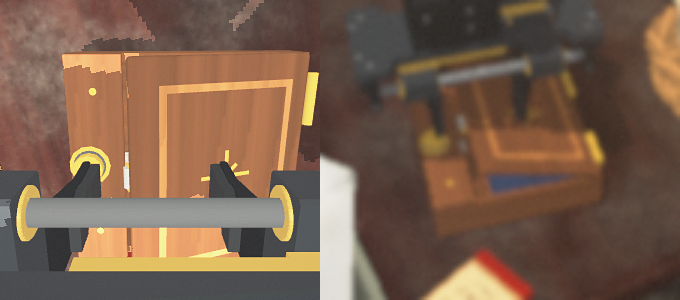

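The lid is up about 0.3 rad, resting against the finger, with the blue lining visible. Continue raising.

```bash
python3 -m handwheel '[[0,0,-3,0,0,0],[0,0,-3,0,0,0],[0,0,-3,0,0,0],[0,0,-3,0,0,0],[0,0,-3,0,0,0],[0,0,-3,0,0,0],[0,0,-3,0,0,0],[0,0,-3,0,0,0],[0,0,-3,0,0,0],[0,0,-3,0,0,0],[0,0,-3,0,0,0],[0,0,-3,0,0,0]]';python3 -m handwheel '[[0,0,-3,0,0,0],[0,0,-3,0,0,0],[0,0,-3,0,0,0],[0,0,-3,0,0,0],[0,0,-4,0,0,0],[0,0,-4,0,0,0],[0,0,-4,0,0,0],[0,0,-5,0,0,0],[0,0,-5,0,0,0],[0,0,-5,0,0,0],[0,0,-10,0,0,0],[0,0,-10,0,0,0]]';python3 -m handwheel '[[0,0,-20,0,0,0],[0,0,-30,0,0,0],[0,0,-30,0,0,0],[0,0,-20,0,0,0],[0,0,0,0,0,0],[0,0,0,0,0,0]]'
python3 - <<'E'
from h import *
im,K,C,i=cam('wrist'); a=im
b,K,C,i=cam('scene')
cv2.imwrite('pics/w4.png',np.hstack([cv2.resize(a,(400,300)),cv2.resize(b[180:300,190:350],(400,300))]))
E
```

```text
time_s: 7.18
ee_pos: [0.4495, -0.3426, 0.11]
tcp_rot: [0.782, 0.623, -0.0, -0.0]
force: [1.2, 0.4, 1.3]
width: 0.0602
grip_force: 0.5
time_s: 8.18
ee_pos: [0.4493, -0.3423, 0.1693]
tcp_rot: [0.782, 0.623, -0.0, -0.001]
force: [-0.5, -0.4, 0.7]
width: 0.06
grip_force: 0.0
time_s: 8.68
ee_pos: [0.4501, -0.3431, 0.2708]
tcp_rot: [0.782, 0.623, 0.0, 0.002]
force: [-0.8, 0.5, -1.2]
width: 0.0602
grip_force: 0.0
```

View pics/w4.png

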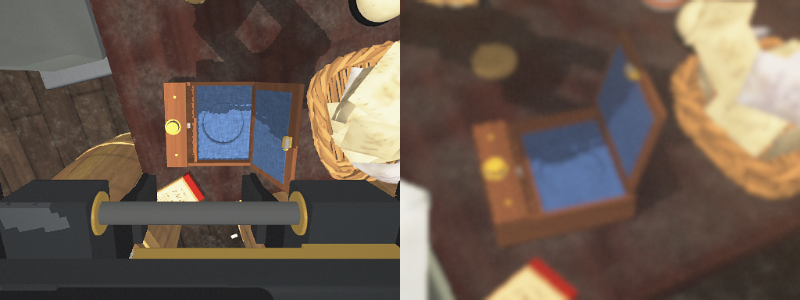

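The lid stands fully open, with the bed visible at about (222,122). Move over the compass and turn 90° so the jaws close along the case's y axis.

```bash
python3 -m handwheel '[[33,0,0,0,0,0],[33,0,0,0,0,0],[33,0,0,0,0,0],[33,0,0,0,0,0],[32,-1,0,0,0,0],[32,-1,0,0,0,0],[0,0,20,0,0,-0.1208],[0,0,20,0,0,-0.1208],[0,0,20,0,0,-0.1208],[0,0,0,0,0,-0.1208],[0,0,0,0,0,-0.1208],[0,0,0,0,0,-0.1208]]' 1
python3 -m handwheel '[[0,0,0,0,0,-0.1208],[0,0,0,0,0,-0.1208],[0,0,0,0,0,-0.1208],[0,0,0,0,0,-0.1208],[0,0,0,0,0,-0.1208],[0,0,0,0,0,-0.1208],[0,0,0,0,0,-0.1208],[0,0,0,0,0,0],[0,0,0,0,0,0]]'
python3 - <<'E'
from h import *
im,K,C,i=cam('wrist'); cv2.imwrite('pics/w5.png',im); np.savez('pics/w5.npz',im=im,K=K,C=C)
hsv=cv2.cvtColor(im,cv2.COLOR_BGR2HSV); m=cv2.inRange(hsv,(12,80,110),(32,255,255))
for c in cv2.findContours(m,0,2)[0]:
    if cv2.contourArea(c)>600: (u,v),r=cv2.minEnclosingCircle(c);print((u,v),r,cv2.contourArea(c),plane(K,C,(u,v),.016))
E
```

```text
time_s: 9.78
ee_pos: [0.49, -0.1503, 0.2065]
tcp_rot: [0.508, 0.862, -0.0, -0.003]
force: [0.5, 0.8, -0.1]
width: 0.0869
grip_force: 0.0
time_s: 10.53
ee_pos: [0.4906, -0.1507, 0.2076]
tcp_rot: [0.114, 0.993, 0.001, -0.001]
force: [0.4, -0.5, 0.4]
width: 0.0868
grip_force: 0.0
(369.0, 321.0) 142.2850341796875 4036.0 [ 0.71242913 -0.05398733  0.016     ]
(153.5, 329.5) 23.505416870117188 663.5 [ 0.66325798 -0.32250171  0.016     ]
(432.0, 272.5) 28.640106201171875 806.5 [0.66125852 0.02879771 0.016     ]
(78.0, 272.5) 28.640106201171875 794.5 [ 0.56525903 -0.38582328  0.016     ]
(264.1470642089844, 167.44117736816406) 26.902616500854492 1793.5 [ 0.49007618 -0.13988836  0.016     ]
(461.0, 138.5) 114.58303833007812 16138.0 [0.50669441 0.07155261 0.016     ]
(94.51830291748047, 32.364933013916016) 34.34130096435547 806.0 [ 0.32115594 -0.27234832  0.016     ]
```

View pics/w5.png

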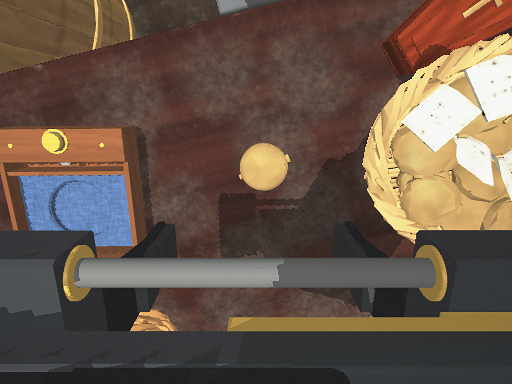

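The compass disc is at (264,167), with its tab at (288,158) and a small knob opposite at (240,177). They lie nearly along the present jaw line, so I'll turn the jaws about 70°. I also need to check the 10 mm y disagreement, using the button at (54,141) and the scene cameras.

```bash
python3 - <<'E'
from h import *
d=np.load('pics/w5.npz');K,C=d['K'],d['C']
print('button',plane(K,C,(54,141),.052))
rs=[ray(K,C,(264.1,167.4))]
for n in('scene','side'):
    im,K,C,i=cam(n); hsv=cv2.cvtColor(im,cv2.COLOR_BGR2HSV); m=cv2.inRange(hsv,(10,80,100),(32,255,255)); 
    for c in cv2.findContours(m,0,2)[0]:
        M=cv2.moments(c)
        if M['m00']>20:
            u,v=M['m10']/M['m00'],M['m01']/M['m00']
            if abs(u-230)<10 and 190<v<215: print(n,u,v,M['m00'],plane(K,C,(u,v),.012)); rs.append(ray(K,C,(u,v)))
A=np.zeros((3,3));b=np.zeros(3)
for o,dd in rs:
    dd=dd/np.linalg.norm(dd);P=np.eye(3)-np.outer(dd,dd);A+=P;b+=P@o
x=np.linalg.solve(A,b);print(x)
print(robot.state()['ee_pos'])
E
```

```text
button [ 0.41205972 -0.32947718  0.052     ]
scene 226.8769113149847 203.6559633027523 218.0 [ 0.48842535 -0.14460755  0.012     ]
side 231.8988764044944 201.82116104868913 178.0 [ 0.4915604  -0.14756663  0.012     ]
[ 0.49147913 -0.13977254  0.00667417]
[ 0.49108022 -0.15099131  0.20821602]
```

```bash
python3 -m handwheel '[[2,9,20,0,0,0.12],[0,0,20,0,0,0.12],[0,0,20,0,0,0.12],[0,0,20,0,0,0.12],[0,0,10,0,0,0.12],[0,0,0,0,0,0.12],[0,0,0,0,0,0.12],[0,0,0,0,0,0.12],[0,0,0,0,0,0.12],[0,0,0,0,0,0.12],[0,0,0,0,0,0],[0,0,0,0,0,0]]'
python3 - <<'E'
from h import *
im,K,C,i=cam('wrist'); np.savez('pics/w6.npz',im=im,K=K,C=C); cv2.imwrite('pics/w6.png',im)
hsv=cv2.cvtColor(im,cv2.COLOR_BGR2HSV); m=cv2.inRange(hsv,(12,80,110),(32,255,255))
s=robot.state();Rm=R.from_quat(s['tcp_rot']).as_matrix()
for c in cv2.findContours(m,0,2)[0]:
    if cv2.contourArea(c)>600:
        (u,v),r=cv2.minEnclosingCircle(c);p=plane(K,C,(u,v),.016);print((u,v),r,cv2.contourArea(c),p,((p-s['ee_pos'])@Rm*1e3).round(1))
E
```

```text
time_s: 11.68
ee_pos: [0.4915, -0.142, 0.1187]
tcp_rot: [0.653, 0.757, -0.0, -0.0]
force: [1.3, 0.4, 0.7]
width: 0.087
grip_force: 0.0
(369.0, 321.0) 142.2850341796875 4038.0 [ 0.61598626 -0.25012268  0.016     ] [-125.3  107.2  102.7]
(431.5, 272.5) 28.783775329589844 824.0 [ 0.65858851 -0.19222616  0.016     ] [-74.3 157.9 102.7]
(77.5, 272.5) 28.783775329589844 820.0 [ 0.34647043 -0.23910434  0.016     ] [ -74.7 -157.7  102.7]
(254.5, 186.94117736816406) 34.23828887939453 3086.5 [ 0.49078257 -0.13740484  0.016     ] [  4.6  -0.  102.7]
(349.5, 0.0) 132.50010681152344 10498.0 [0.53680594 0.00804281 0.016     ] [141.7  66.9 102.7]
```

View pics/w6.png

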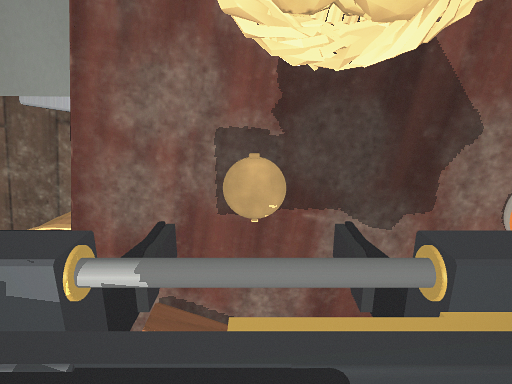

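Tab now points up in the image, perpendicular to the jaws; disc centre at (254,187), about 4 mm ahead in tool x. Descend to grip the top 8 mm, so the fingers clear the lining later.

```bash
python3 -m handwheel '[[4,0,20,0,0,0],[0,0,25,0,0,0],[0,0,25,0,0,0],[0,0,15,0,0,0],[0,0,10,0,0,0],[0,0,4,0,0,0],[0,0,0,0,0,0],[0,0,0,0,0,0],[0,0,0,0,0,0]]'
python3 -m handwheel '[[0,0,0,0,0,0],[0,0,0,0,0,0],[0,0,0,0,0,0],[0,0,0,0,0,0],[0,0,0,0,0,0],[0,0,0,0,0,0],[0,0,0,0,0,0],[0,0,0,0,0,0]]' -1 12
```

```text
time_s: 12.48
ee_pos: [0.4916, -0.1383, 0.0206]
tcp_rot: [0.654, 0.757, 0.0, 0.001]
force: [0.1, 0.7, 0.2]
width: 0.0872
grip_force: 0.0
time_s: 13.15
ee_pos: [0.4909, -0.138, 0.0198]
tcp_rot: [0.654, 0.757, 0.0, 0.0]
force: [-1.5, 1.3, 0.5]
width: 0.0509
grip_force: 11.7
```

```bash
python3 -m handwheel '[[0,0,-5,0,0,0],[0,0,-15,0,0,0],[0,0,-20,0,0,-0.12],[0,0,-25,0,0,-0.12],[0,0,-25,0,0,-0.12],[0,0,-20,0,0,-0.12],[0,0,-10,0,0,-0.12],[0,0,0,0,0,-0.12],[0,0,0,0,0,-0.12],[0,0,0,0,0,-0.12],[0,0,0,0,0,-0.12],[0,0,0,0,0,-0.12]]'
python3 -m handwheel '[[-4,-17,0,0,0,0],[-5,-22,0,0,0,0],[-5,-22,0,0,0,0],[-5,-22,0,0,0,0],[-5,-22,0,0,0,0],[-5,-22,0,0,0,0],[-5,-22,0,0,0,0],[-5,-22,0,0,0,0],[-5,-20,0,0,0,0],[-4,-17,0,0,0,0],[0,0,0,0,0,0],[0,0,0,0,0,0]]'
python3 - <<'E'
from h import *
im,K,C,i=cam('wrist'); np.savez('pics/w7.npz',im=im,K=K,C=C); cv2.imwrite('pics/w7.png',im)
E
```

```text
time_s: 14.15
ee_pos: [0.4906, -0.1378, 0.14]
tcp_rot: [0.109, 0.994, 0.0, -0.0]
force: [-0.3, -0.1, -1.2]
width: 0.0514
grip_force: 11.6
time_s: 15.15
ee_pos: [0.4908, -0.3518, 0.1396]
tcp_rot: [0.113, 0.994, 0.0, -0.0]
force: [0.0, 0.9, -0.7]
width: 0.0506
grip_force: 11.6
```

View pics/w7.png

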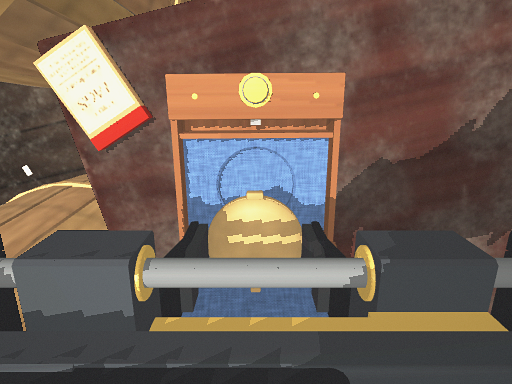

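Compass is held between the pads (tab tip (255,192), disc 198..288, u 208..302); bed outline spans u 217–294 with its top at v≈147; button at (256,90).

```bash
python3 - <<'E'
from h import *
d=np.load('pics/w7.npz');K,C=d['K'],d['C']
s=robot.state();Rm=R.from_quat(s['tcp_rot']).as_matrix();e=s['ee_pos']
t=lambda uv,z:((plane(K,C,uv,z)-e)@Rm*1e3).round(1)
zt=e[2]-.0035
for n,uv,z in(('disc top',(255,198),zt),('disc bot',(255,288),zt-.004),('discL',(208,240),zt-.004),('discR',(302,240),zt-.004),('tab',(255,192),zt-.003),('button',(256,90),.052),('bed top',(255,147),.022),('bedL',(217,184),.022),('bedR',(294,184),.022),('caseL',(166,74),.044),('caseR',(344,74),.044)): print(n,t(uv,z))
E
```

```text
disc top [25.9 -1.1  3.5]
disc bot [-28.7  -1.    7.5]
discL [  0.9 -26.5   7.5]
discR [ 0.9 24.4  7.5]
tab [28.2 -1.1  6.5]
button [80.2 -0.3 87.6]
bed top [ 35.1  -1.  117.5]
bedL [  2.8 -34.1 117.5]
bedR [  2.8  32.9 117.5]
caseL [ 91.5 -65.9  95.5]
caseR [91.5 63.7 95.7]
```

```bash
python3 -m handwheel '[[2,0,15,0,0,0],[0,0,25,0,0,0],[0,0,25,0,0,0],[0,0,18,0,0,0],[0,0,8,0,0,0],[0,0,5,0,0,0],[0,0,3,0,0,0],[0,0,2,0,0,0],[0,0,1.5,0,0,0],[0,0,0,0,0,0],[0,0,0,0,0,0]]'
python3 -m handwheel '[[0,0,1,0,0,0],[0,0,0.7,0,0,0],[0,0,0.6,0,0,0],[0,0,0,0,0,0],[0,0,0,0,0,0]]'
```

```text
time_s: 16.12
ee_pos: [0.4896, -0.3514, 0.038]
tcp_rot: [0.112, 0.994, -0.0, 0.001]
force: [0.2, -0.4, -0.2]
width: 0.0509
grip_force: 11.6
time_s: 16.53
ee_pos: [0.4893, -0.351, 0.0349]
tcp_rot: [0.112, 0.994, 0.0, -0.0]
force: [-0.3, -0.6, -0.8]
width: 0.0511
grip_force: 11.6
```

```bash
python3 -m handwheel '[[0,0,0.5,0,0,0],[0,0,0,0,0,0],[0,0,0,0,0,0]]';python3 -m handwheel '[[0,0,0,0,0,0],[0,0,0,0,0,0],[0,0,0,0,0,0],[0,0,0,0,0,0],[0,0,0,0,0,0]]' 0.6
python3 -m handwheel '[[0,0,-5,0,0,0],[0,0,-15,0,0,0],[0,0,-25,0,0,0],[0,0,-30,0,0,0],[0,0,-30,0,0,0],[0,0,0,0,0,0],[0,0,0,0,0,0]]'
python3 - <<'E'
from h import *
im,K,C,i=cam('wrist'); np.savez('pics/w8.npz',im=im,K=K,C=C); cv2.imwrite('pics/w8.png',im)
E
```

```text
time_s: 16.78
ee_pos: [0.4893, -0.3511, 0.0348]
tcp_rot: [0.112, 0.994, -0.0, 0.0]
force: [-1.2, 1.0, 2.3]
width: 0.0508
grip_force: 11.9
time_s: 17.2
ee_pos: [0.4893, -0.351, 0.0343]
tcp_rot: [0.112, 0.994, 0.0, -0.0]
force: [-0.4, 0.5, 0.9]
width: 0.0685
grip_force: 0.0
time_s: 17.78
ee_pos: [0.4904, -0.352, 0.1419]
tcp_rot: [0.112, 0.994, -0.002, 0.002]
force: [0.3, 0.5, -0.4]
width: 0.0696
grip_force: 0.0
```

View pics/w8.png

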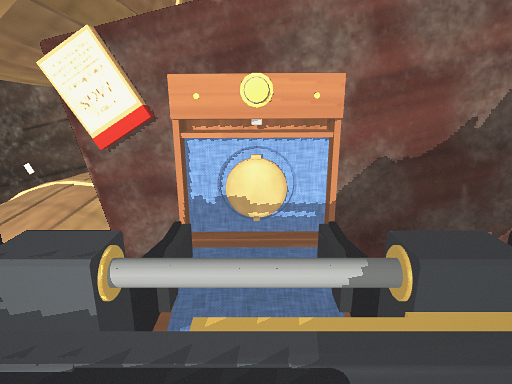

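Picture shows the compass (disc centre (257,187)) concentric with the bed outline (u 219–295, v 147–225). Next: closed fingers go up, over and behind the lid.

```bash
python3 -m handwheel '[[0,0,-15,0,0,0],[0,0,-20,0,0,0],[0,0,-20,0,0,0],[-20,0,0,0,0,0],[-25,0,0,0,0,0],[-25,0,0,0,0,0],[-20,0,0,0,0,0],[-10,0,0,0,0,0],[0,0,0,0,0,0],[0,0,0,0,0,0]]' -1
python3 -m handwheel '[[0,0,15,0,0,0],[0,0,18,0,0,0],[0,0,18,0,0,0],[0,0,12,0,0,0],[0,0,4,0,0,0],[0,0,0,0,0,0],[0,0,0,0,0,0]]'
```

```text
time_s: 18.67
ee_pos: [0.5859, -0.3724, 0.1921]
tcp_rot: [0.112, 0.994, 0.001, -0.002]
force: [-0.5, 0.4, 0.3]
width: 0.0114
grip_force: 0.0
time_s: 19.25
ee_pos: [0.5866, -0.3735, 0.1277]
tcp_rot: [0.112, 0.994, -0.0, -0.0]
force: [-0.3, 0.5, 0.1]
width: 0.0002
grip_force: 0.0
```

```bash
python3 -m handwheel '[[4,0,0,0,0,0],[5,0,0,0,0,0],[5,0,0,0,0,0],[5,0,0,0,0,0],[5,0,0,0,0,0],[5,0,0,0,0,0],[5,0,0,0,0,0],[5,0,0,0,0,0],[5,0,0,0,0,0],[0,0,0,0,0,0]]'
python3 -m handwheel '[[5,0,0,0,0,0],[5,0,0,0,0,0],[5,0,0,0,0,0],[5,0,0,0,0,0],[5,0,0,0,0,0],[5,0,0,0,0,0],[5,0,0,0,0,0],[0,0,0,0,0,0]]'
```

```text
time_s: 20.08
ee_pos: [0.5427, -0.3632, 0.1274]
tcp_rot: [0.113, 0.994, 0.0, -0.001]
force: [1.6, -0.2, 0.0]
width: 0.0004
grip_force: 0.3
time_s: 20.75
ee_pos: [0.5085, -0.3553, 0.1274]
tcp_rot: [0.112, 0.994, 0.0, -0.001]
force: [0.4, -0.2, 1.5]
width: 0.0001
grip_force: 0.4
```

```bash
python3 -m handwheel '[[6.5,0,1,0,0,0],[6.2,0,1.4,0,0,0],[5,0,4.1,0,0,0],[5,0,4.2,0,0,0],[4.3,0,4.8,0,0,0],[4.2,0,4.9,0,0,0],[3.5,0,5.4,0,0,0],[3.5,0,5.4,0,0,0],[2.7,0,5.8,0,0,0],[2.6,0,5.9,0,0,0],[0,0,0,0,0,0]]'
python3 -m handwheel '[[1.8,0,6,0,0,0],[1.7,0,6.4,0,0,0],[0.7,0,4.2,0,0,0],[0.6,0,4.3,0,0,0],[0,0,0,0,0,0],[0,0,0,0,0,0]]'
```

```text
time_s: 21.67
ee_pos: [0.4664, -0.3453, 0.0831]
tcp_rot: [0.113, 0.994, 0.001, -0.001]
force: [0.3, -0.8, 1.8]
width: 0.0006
grip_force: 0.7
time_s: 22.17
ee_pos: [0.4629, -0.3451, 0.0637]
tcp_rot: [0.112, 0.994, -0.0, 0.0]
force: [1.0, -0.8, 3.1]
width: 0.0009
grip_force: 1.5
```

```bash
python3 -m handwheel '[[0,0,2,0,0,0],[0,0,2,0,0,0],[0,0,2,0,0,0],[0,0,1,0,0,0],[0,0,0,0,0,0]]'
python3 -m handwheel '[[0,0,1,0,0,0],[0,0,1,0,0,0],[0,0,0.5,0,0,0],[0,0,0,0,0,0],[0,0,0,0,0,0]]'
```

```text
time_s: 22.58
ee_pos: [0.4622, -0.3444, 0.0562]
tcp_rot: [0.112, 0.994, 0.001, -0.001]
force: [-0.9, -0.2, -0.6]
width: 0.0006
grip_force: 0.0
time_s: 23.0
ee_pos: [0.4623, -0.3445, 0.0545]
tcp_rot: [0.112, 0.994, 0.0, -0.0]
force: [-1.2, 1.9, 5.3]
width: 0.0009
grip_force: 2.7
```

```bash
python3 -m handwheel '[[0,0,0.7,0,0,0],[0,0,0.5,0,0,0],[0,0,0,0,0,0],[0,0,0,0,0,0]]'
python3 -m handwheel '[[0,0,-0.5,0,0,0],[0,0,-0.5,0,0,0],[0,0,-1,0,0,0],[0,0,-1,0,0,0],[0,0,-1,0,0,0],[0,0,-1,0,0,0],[0,0,0,0,0,0],[0,0,0,0,0,0]]'
```

```text
time_s: 23.33
ee_pos: [0.4623, -0.3445, 0.0537]
tcp_rot: [0.112, 0.994, 0.0, -0.0]
force: [-1.4, 0.2, 7.9]
width: 0.0003
grip_force: 4.1
time_s: 24.0
ee_pos: [0.4628, -0.3451, 0.0578]
tcp_rot: [0.112, 0.994, -0.0, 0.0]
force: [-0.5, -0.4, 0.7]
width: 0.0
grip_force: 0.0
```

The force vanished on backing off, so the lid is no longer following. I'll retreat slowly, watching the finger force, then check for any blue lining numerically.

```bash
python3 -m handwheel '[[0,0,-2,0,0,0],[0,0,-2,0,0,0],[0,0,-3,0,0,0],[0,0,-3,0,0,0],[0,0,0,0,0,0],[0,0,0,0,0,0]]'
python3 -m handwheel '[[0,0,-15,0,0,0],[0,0,-25,0,0,0],[0,0,-30,0,0,0],[0,0,-30,0,0,0],[0,0,-30,0,0,0],[0,0,0,0,0,0],[0,0,0,0,0,0],[0,0,0,0,0,0]]'
python3 - <<'E'
from h import *
for n in('scene','side','wrist'):
    im,K,C,i=cam(n); hsv=cv2.cvtColor(im,cv2.COLOR_BGR2HSV); b=cv2.inRange(hsv,(100,90,40),(125,255,255))
    y=cv2.inRange(hsv,(20,150,180),(32,255,255))
    if n=='wrist': print(n,'blue',(b[:225]>0).sum())
    else:
        sl=np.s_[190:290,190:320]; print(n,'blue',(b[sl]>0).sum())
    if n=='wrist':
        for c in cv2.findContours(y[:225],0,2)[0]:
            if cv2.contourArea(c)>30:
                (u,v),r=cv2.minEnclosingCircle(c);print(round(u),round(v),round(r,1),plane(K,C,(u,v),.044).round(4))
E
```

```text
time_s: 24.5
ee_pos: [0.4629, -0.3451, 0.0683]
tcp_rot: [0.112, 0.994, -0.0, 0.0]
force: [0.2, -0.2, -0.4]
width: 0.0004
grip_force: 0.0
time_s: 25.17
ee_pos: [0.4622, -0.3444, 0.1974]
tcp_rot: [0.112, 0.994, 0.0, -0.0]
force: [-0.4, -0.2, -0.1]
width: 0.0002
grip_force: 0.0
scene blue 0
side blue 0
wrist blue 0
254 204 14.0 [ 0.4866 -0.3501  0.044 ]
```

No blue is visible and the star is back where it was with the lid shut, so the lid is closed and held.

```bash
python3 -c "from bench import robot; print(robot.finish_job())"
```

```text
the job is handed in; nothing more can be done
None
```

The job is handed in: the compass is in its bed, and the lid is shut and appears held by the catch (it stayed down as the fingers withdrew, and no lining is visible); no verdict came back, and I viewed 11 pictures, one over the limit of 10.

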